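Nudge the bent copper tube round into both cradle notches

TASK

The bent copper tube is lying across the tops of the cradle's two sliding upright plates. Without picking it up, and pushing gently so that neither plate is shifted from where it has been set, turn it by nudging its ends along the plates' tops until one end has dropped into the notch of each plate and the tube lies level and still in both. Leave the other things on the bench where they are.

Things in the scene. Friction and masses are not known exactly. Their poses are not given: they have to be found in the camera images.
- cradle: Bending cradle fixed to the bench. Origin: centre of the underside of its plywood base (160 x 206 x 12 mm, x by y by height), on the bench. Two upright aluminium plates, 6 mm thick, 190 mm long along the cradle's x, stand at y = +95 and -95 mm (mid-planes). Flat tops 95 mm above the bench, an 8 mm high lip at each far end. Each has one notch in its top edge, the two not opposite each other
- notch_l (a point): Nominal middle of the mouth of the y = +95 mm plate's notch, at cradle x = -50 mm. Notch: open-topped, square, 22 mm wide along x, 16 mm deep (floor 79 mm above the bench). The plate has been set up to 18 mm either way along cradle x; the reported point does NOT follow that: find the true notch by touch or sight. Friction holds the plate: a push over 8 N along x shifts it and spoils the setting
- notch_r (a point): The same for the y = -95 mm plate: nominal at cradle x = +50 mm, same notch size, true place again up to 18 mm either way along cradle x, independently of the other. The seated tube thus lies skewed across the cradle, one end in each notch
- tube_mid (a point): Middle of the bent copper tube (12 mm diameter, about 0.15 kg), on the axis of its two straight ends, which reach 52 to 166 mm either side of it along its y. Between them it dips in a U to 60 mm below the axis, hanging dip-down between the plates. At the start the straight ends lie on the top edges, between the two notches in cradle x, axis 101 mm above the bench; seated, 85 mm
- tube_end_a (a point): On the tube's axis, 160 mm from its middle, beyond the y = +95 mm plate; 101 to 107 mm above the bench while its end lies on the top edge, 79.5 to 86 mm once in the notch. Nudging an end along the edge takes under 2 N; in the notch the wall stops it and the push force rises sharply. An end held against a notch wall may hang there until the push is taken away
- tube_end_b (a point): The same at the tube's other end, beyond the y = -95 mm plate
- candle: Bystander: copper candle holder 42 mm in diameter with a candle, 97 mm high in all; origin at its underside
- jar: Bystander: closed jar 54 mm in diameter, 70 mm high; origin at its underside
- wrench: Bystander: steel wrench 150 mm long, lying on the bench; origin on the bench under its middle

How it is judged:
At the end, for the whole second after the job is handed in: Both ends of the tube rest in the notches (each end point 78 to 90.5 mm above the bench, the tube's middle within 30 mm of the cradle's centre along cradle y) with both plates within 3 mm of where they were set, and the tube is still, slower than 20 mm/s and 0.2 rad/s (height (world z) of tube_end_a between 0.078 and 0.0905 m and height (world z) of tube_end_b between 0.078 and 0.0905 m and y of tube_mid in the frame of cradle between -0.03 and 0.03 m and linear speed of tube below 0.02 m/s and angular speed of tube below 0.2 rad/s and distance of each of upright_l, upright_r from where it was at the start of the episode below 0.003 m); the robot touches nothing.
It fails at once if the tube is picked up (an end raised more than 25 mm above where it lay) (height (world z) of any of tube_end_a, tube_end_b above 0.126 m).
It fails at once if the soft tube is pushed or squeezed with more than 25 N (contact force between the fingers and tube above 25 N).
It fails at once if a bystander is moved more than 20 mm (distance of any of candle, jar, wrench from where it was at the start of the episode above 0.02 m).
It fails at once if a plate is shifted more than 3 mm from where it was set (distance of any of upright_l, upright_r from where it was at the start of the episode above 0.003 m).
It also fails if it takes over 48 s, if anything falls off the work surface, if the arm or the gripper's body presses on something with over 40 N, if the wrist force passes 120 N, or if a joint passes its speed limit or range.

ROBOT

A 6-joint arm with a two-finger parallel gripper is mounted at the origin on the work surface. World frame = base frame: x ahead of the robot, y to its left, z up, the work surface at z = 0. Lengths are in m, angles in rad, forces in N, time in s.
With the tool pointing down it reaches from about 0.375 to 0.9 m from the base axis. Payload 3.1 kg.
Tool frame: the origin (TCP) lies on the centre line of the jaws, within the pads' length; the fingertips stand 8 mm ahead of it and the grasp point (between the pads) lies 11 mm behind it; z points along the fingers, y is the line along which they close (so a half turn about z gives the same grasp; the last joint's range is limited). The gripper opens to 85 mm and grips with 20 to 120 N. Pads are 22 mm wide; open, the fingers measure 114 mm over their backs; the gripper's body (76 mm by 85 mm) begins 54 mm behind the grasp point. The pads swing forward as they close: fully open they stand 13 mm farther back than shut.
Start: joints at [1.054, 0.527, 1.433, -0, 1.181, -0.178], TCP at [0.208, 0.589, 0.212] pointing down, gripper open.
Joint ranges: [-3.08, 3.08], [-0.75, 2.2], [0.22, 2.44], [-1.43, 4.57], [0, 2.65], [-2.85, 2.85]. Speed limits (rad/s): [2.79, 2.79, 3.14, 3.14, 3.14, 3.14].

INTERFACE

Orientations are given as a unit quaternion [x, y, z, w].
In Python, from station import * gives the robot as it stands.
- The arm moves only by the tool play_rows, never from a script. Its argument "rows" is a list of rows, each a list of 3 entries, a list of its own where there are three numbers: the turn, a rotation vector about the tool's x, y, z in degrees, then the shift along the tool's x, y, z in mm, then the closure, from 0 (fully open) to 1 (shut). In form: [[[ax, ay, az], [dx, dy, dz], jaw], ...]. A call has 1 to 12 rows; each row shifts and turns the commanded pose from where the row before left it, along the tool's axes as they then stand; what a row does not reach is not made up. A row lasts 1/12 s, in which the tool goes at most 41.7 mm and 7.16 degrees, less where a joint would pass 70% of its speed; a pose out of reach is approached as far as the arm can. A call with a gripper value outside its range is refused whole. The fingers move at their own pace and stop on an object; "grip_force" is the grip in N (left out, the last holds). Time passes only in rows, so rows that do not move let the fingers close. It gives the time, the measured TCP pose, the force, the opening and the grip force at its end, in the units of the state.
- sense(): the state, without advancing time (a new reading comes with each control period).
- snapshot(name): name is "scene" or "top"; returns (picture, depth): 400x640x3 uint8, red, green, blue; 400x640 float32, m along the optical axis (not along the pixel's ray), 0 where there is no reading.
- get_calibration(name): a dict with "vfov" (degrees; the focal length in pixels is half the picture's height over the tangent of half this angle, whatever the lens; pixels are square), "cx", "cy" (the principal point, pixels), "k1" (the pictures are not rectified: a ray, as slopes to the right and down, at radius r is drawn at 1 + k1 r^2 times it, then the intrinsics apply), "xyz" and "attitude" of the camera in the world. Camera axes: x right, y down, z forward; pixel columns grow to the right and rows downward; lengths in m; the calibration is good to about 2 mm. A picture is of the moment at which its call begins. get_calibration takes no time and is no camera call.
- sign_off(): hands the job in; it is judged then, once.
The state is a dict: "t": time; "q": joint angles; "qd": joint speeds; "tau": joint torques, N m; "tcp_pos": TCP position; "tool_rot": TCP orientation; "force": force on the tool from outside, world axes, zero at the start; "ft_torque": the same for the moment, N m; "finger_gap": opening from 0.0 (shut) to 1.0 (fully open); "gripper_force": force on a finger pad.
Only numpy, scipy, OpenCV 4.12 (cv2) and the standard library are available. Lean on these libraries where they do the work, as an engineer would, in place of code of your own. Each camera call takes 0.05 s, during which the arm holds its last target. There are 200 camera calls.

## Working session

There is one attempt and no reset: what is moved stays moved. The work goes in short steps, Python scripts to look and compute and a tool call to move; the robot and the scene stay as the last step left them, time stands still between calls to the robot, and variables do not carry over. Pictures are saved under pics/ and viewed, at most 10 in all, crops included, and the job is handed in when it is done.

Besides the shell and the picture viewer there is one more tool, called by a JSON object that holds its "api" and its "payload". play_rows: Moves the arm, as the interface text tells. Its arguments: {"type":"object","properties":{"rows":{"type":"array","items":{"type":"array"}},"grip_force":{"type":"number"}},"required":["rows"]}

```bash
ls; mkdir -p pics; cat > h.py <<'E'
from station import *
import numpy as np, cv2
from scipy.spatial.transform import Rotation as R
def cam(n):
    c=get_calibration(n); return c
def snap(n,f):
    p,d=snapshot(n); cv2.imwrite('pics/'+f,cv2.cvtColor(p,cv2.COLOR_RGB2BGR)); np.savez('pics/'+f+'.npz',p=p,d=d); return p,d
def rot(c):
    a=np.array(c['attitude'],float)
    return R.from_quat(a).as_matrix() if a.size==4 else a.reshape(3,3)
def rays(c,uv):
    f=200/np.tan(np.radians(c['vfov'])/2)
    K=np.array([[f,0,c['cx']],[0,f,c['cy']],[0,0,1]])
    s=cv2.undistortPoints(np.array(uv,float).reshape(-1,1,2),K,np.array([c['k1'],0,0,0,0.])).reshape(-1,2)
    return np.c_[s,np.ones(len(s))]
def onz(c,uv,z):
    d=rays(c,uv)@rot(c).T; o=np.array(c['xyz']); z=np.asarray(z,float)
    return o+d*((z-o[2])/d[:,2])[:,None]
def bydepth(c,uv,dep):
    return np.array(c['xyz'])+(rays(c,uv)*np.asarray(dep).reshape(-1,1))@rot(c).T
E
python3 - <<'E'
from h import *
for n in('scene','top'):
    print(get_calibration(n)); snap(n,n+'0.png')
print(sense())
E
```

```text
pics
{'vfov': 55.590251238562296, 'cx': 324.41736744468744, 'cy': 199.58804873515098, 'k1': -0.010241250859845143, 'xyz': array([ 0.886522  , -0.44113216,  0.48627203]), 'attitude': array([ 0.85171378,  0.24811951, -0.13433011, -0.44156061])}
{'vfov': 44.782883819736405, 'cx': 320.59167313583185, 'cy': 193.67114150853726, 'k1': -0.06194555871448453, 'xyz': array([0.40427742, 0.04300374, 1.06124249]), 'attitude': array([ 0.71422259, -0.69525138,  0.05893177, -0.05512405])}
{'t': 0.1, 'q': array([ 1.05352225e+00,  5.28383182e-01,  1.43380690e+00, -5.60698827e-07,
        1.18138777e+00, -1.78488680e-01]), 'qd': array([-0.00054378, -0.00375527, -0.00253932,  0.0009217 , -0.00184285,
        0.00018952]), 'tau': array([-1.74321785e-04, -4.43309569e+01, -1.78588325e+01, -2.36473406e-04,
        4.02744205e-03, -2.54280842e-06]), 'tcp_pos': array([0.20733018, 0.58887285, 0.21121496]), 'tool_rot': array([ 1.68583582e-01,  9.85686862e-01, -9.33227920e-04, -3.38140131e-04]), 'force': array([-0.36790379,  0.63993362, -0.12914316]), 'ft_torque': array([-0.00936987,  0.02618898, -0.01118934]), 'gripper_force': 0.0, 'finger_gap': 1.0031692303113913}
```

View pics/top0.png

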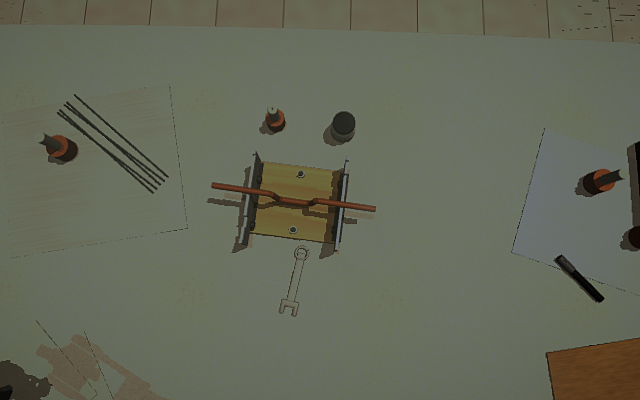

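View pics/scene0.png

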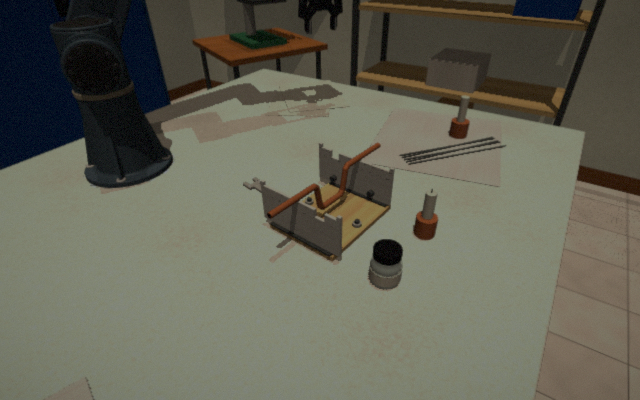

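```bash
python3 - <<'E'
from h import *
for n,(u0,u1,v0,v1),s in(('top',(200,390,90,260),4),('scene',(230,420,130,260),4)):
    p=cv2.imread(f'pics/{n}0.png'); cv2.imwrite(f'pics/{n}0c.png',cv2.convertScaleAbs(cv2.resize(p[v0:v1,u0:u1],None,fx=s,fy=s,interpolation=cv2.INTER_CUBIC)[:600,:800],alpha=1.6))
P=[]
for n in('top','scene'):
    c=get_calibration(n); z=np.load(f'pics/{n}0.png.npz'); d=z['d']; p=z['p'].astype(int)
    v,u=np.mgrid[:400,:640]; w=bydepth(c,np.c_[u.ravel(),v.ravel()],d.ravel()).reshape(400,640,3)
    red=(p[...,0]>1.6*p[...,2])&(p[...,0]>1.5*p[...,1])&(d>0)
    box=(w[...,0]>.3)&(w[...,0]<.8)&(abs(w[...,1])<.35)
    m=red&box&(w[...,2]>.085)&(w[...,2]<.125)
    q=w[m]; print(n,'tube',len(q),q.min(0),q.max(0)); 
    i=np.argsort(q[:,1])
    print(np.round(q[i[::max(1,len(i)//14)]],3).tolist())
    m=~red&box&(w[...,2]>.07)&(w[...,2]<.112)
    q=w[m]; print('plates',len(q)); print(np.round(q[np.argsort(q[:,1])][::max(1,len(q)//14)],3).tolist())
print(onz(get_calibration('top'),[[262,162],[338,170],[334,243],[250,234],[300,174],[293,230]],.012))
E
```

```text
top tube 601 [ 0.5301114  -0.06901494  0.08574287] [0.57600506 0.25815661 0.1114223 ]
[[0.534, -0.069, 0.106], [0.536, -0.037, 0.103], [0.537, -0.019, 0.107], [0.542, -0.003, 0.106], [0.54, 0.013, 0.107], [0.542, 0.029, 0.104], [0.542, 0.045, 0.101], [0.559, 0.139, 0.102], [0.56, 0.155, 0.107], [0.56, 0.171, 0.106], [0.565, 0.187, 0.107], [0.563, 0.203, 0.105], [0.563, 0.22, 0.103], [0.569, 0.237, 0.11], [0.57, 0.254, 0.106]]
plates 1185
[[0.539, -0.069, 0.102], [0.715, -0.021, 0.071], [0.625, -0.01, 0.093], [0.71, -0.006, 0.07], [0.564, -0.002, 0.085], [0.473, 0.003, 0.095], [0.475, 0.007, 0.096], [0.562, 0.131, 0.076], [0.727, 0.146, 0.086], [0.633, 0.177, 0.098], [0.578, 0.182, 0.093], [0.559, 0.186, 0.098], [0.508, 0.19, 0.078], [0.461, 0.194, 0.077], [0.566, 0.252, 0.101]]
scene tube 583 [ 0.5278907  -0.07165118  0.08518766] [0.57725499 0.25648576 0.10971943]
[[0.537, -0.072, 0.101], [0.535, -0.061, 0.107], [0.536, -0.049, 0.108], [0.543, -0.036, 0.104], [0.543, -0.022, 0.104], [0.545, -0.007, 0.103], [0.547, 0.009, 0.103], [0.546, 0.026, 0.108], [0.552, 0.043, 0.1], [0.561, 0.134, 0.089], [0.557, 0.144, 0.106], [0.566, 0.162, 0.105], [0.563, 0.188, 0.109], [0.572, 0.217, 0.105], [0.577, 0.249, 0.104]]
plates 2527
[[0.535, -0.071, 0.098], [0.619, -0.015, 0.076], [0.596, -0.012, 0.074], [0.576, -0.009, 0.083], [0.555, -0.006, 0.095], [0.529, -0.003, 0.081], [0.478, 0.001, 0.094], [0.511, 0.004, 0.095], [0.737, 0.134, 0.083], [0.736, 0.145, 0.101], [0.62, 0.177, 0.093], [0.596, 0.181, 0.091], [0.552, 0.185, 0.07], [0.476, 0.191, 0.085], [0.569, 0.246, 0.108]]
[[0.64270182 0.17114407 0.012     ]
 [0.62926281 0.00255778 0.012     ]
 [0.46832466 0.0078628  0.012     ]
 [0.48274166 0.18984495 0.012     ]
 [0.6179206  0.08612719 0.012     ]
 [0.49399449 0.09718594 0.012     ]]
```

View pics/top0c.png

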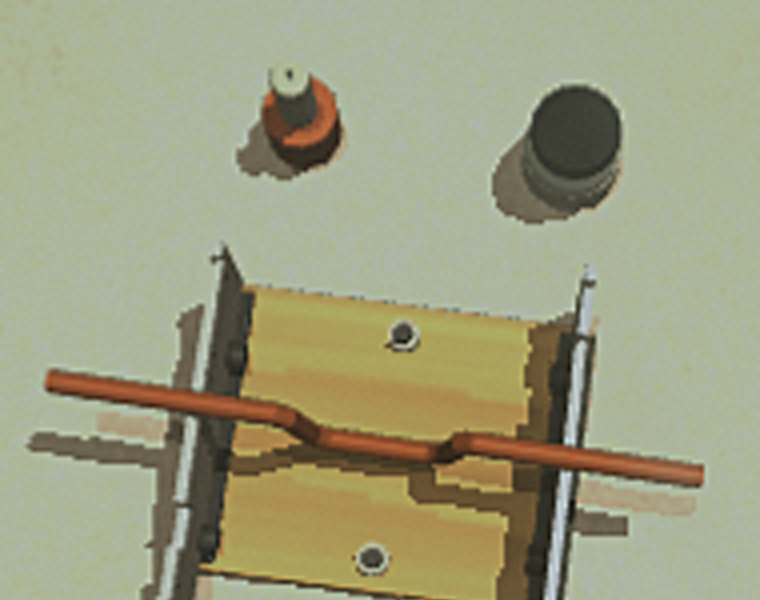

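View pics/scene0c.png

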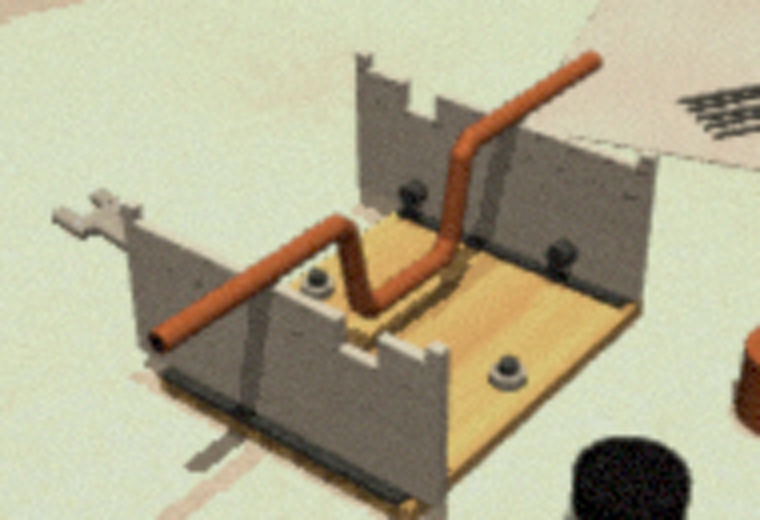

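```bash
python3 - <<'E'
from h import *
# vertical profile of plates from scene camera: fit outer-face planes with depth, then unroll height of top silhouette along x
c=get_calibration('scene'); z=np.load('pics/scene0.png.npz'); d=z['d']; p=z['p'].astype(int)
v,u=np.mgrid[:400,:640]; w=bydepth(c,np.c_[u.ravel(),v.ravel()],d.ravel()).reshape(400,640,3)
red=(p[...,0]>1.5*p[...,2])
for nm,y0 in(('R',-.01),('L',.18)):
    m=~red&(d>0)&(w[...,0]>.42)&(w[...,0]<.76)&(abs(w[...,1]-y0)<.03)&(w[...,2]>.03)&(w[...,2]<.11)
    q=w[m]; k=np.polyfit(q[:,0],q[:,1],1)
    for _ in range(3):
        r=q[:,1]-np.polyval(k,q[:,0]); q=q[abs(r)<.006]; k=np.polyfit(q[:,0],q[:,1],1)
    print(nm,'slope',k,np.degrees(np.arctan(k[0])),len(q),q.min(0),q.max(0))
    a=np.arctan(k[0]); s=q[:,0]*np.cos(a)+q[:,1]*np.sin(a)
    print('s0 range',s.min(),s.max())
    for b in np.arange(s.min(),s.max(),.004):
        t=(s>=b)&(s<b+.004); 
        if t.any(): print(f'{b:.3f}:{q[t][:,0].mean():.3f}:{q[t][:,2].max():.3f}',end='  ')
    print()
E
```

```text
R slope [-0.08892638  0.04293026] -5.08173908239821 2321 [ 0.44791259 -0.023643    0.03001419] [0.74613853 0.00630968 0.10555431]
s0 range 0.4456894720667042 0.7447198709566233
0.446:0.451:0.104  0.450:0.454:0.104  0.454:0.458:0.106  0.458:0.462:0.096  0.462:0.466:0.096  0.466:0.470:0.096  0.470:0.474:0.097  0.474:0.478:0.096  0.478:0.482:0.096  0.482:0.486:0.097  0.486:0.490:0.097  0.490:0.494:0.096  0.494:0.497:0.097  0.498:0.501:0.097  0.502:0.505:0.097  0.506:0.509:0.096  0.510:0.513:0.097  0.514:0.517:0.096  0.518:0.521:0.096  0.522:0.525:0.097  0.526:0.530:0.081  0.530:0.533:0.085  0.534:0.537:0.106  0.538:0.541:0.095  0.542:0.545:0.097  0.546:0.549:0.097  0.550:0.553:0.096  0.554:0.557:0.097  0.558:0.561:0.098  0.562:0.565:0.098  0.566:0.569:0.097  0.570:0.573:0.097  0.574:0.577:0.097  0.578:0.581:0.096  0.582:0.585:0.094  0.586:0.589:0.081  0.590:0.593:0.080  0.594:0.597:0.080  0.598:0.601:0.081  0.602:0.605:0.097  0.606:0.609:0.096  0.610:0.613:0.097  0.614:0.617:0.097  0.618:0.621:0.097  0.622:0.625:0.097  0.626:0.629:0.104  0.630:0.633:0.105  0.634:0.637:0.105  0.638:0.639
[... 642 characters left out ...]
.478:0.501:0.080  0.482:0.506:0.081  0.486:0.510:0.081  0.490:0.514:0.096  0.494:0.518:0.097  0.498:0.522:0.096  0.502:0.526:0.096  0.506:0.529:0.097  0.510:0.534:0.096  0.514:0.538:0.095  0.518:0.542:0.097  0.522:0.546:0.096  0.526:0.550:0.080  0.530:0.554:0.084  0.534:0.558:0.088  0.538:0.562:0.107  0.542:0.566:0.096  0.546:0.570:0.097  0.550:0.574:0.097  0.554:0.578:0.096  0.558:0.582:0.098  0.562:0.586:0.097  0.566:0.590:0.097  0.570:0.593:0.097  0.574:0.597:0.097  0.578:0.601:0.096  0.582:0.605:0.096  0.586:0.609:0.097  0.590:0.613:0.096  0.594:0.617:0.096  0.598:0.621:0.096  0.602:0.625:0.096  0.606:0.629:0.096  0.610:0.633:0.097  0.614:0.637:0.104  0.618:0.641:0.105  0.622:0.646:0.104
```

{"api": "play_rows", "payload": {"rows": [[[0, 0, -6.5], [0, 0, 0], 1], [[0, 0, -6.5], [0, 0, 0], 1], [[0, 0, -6.4], [0, 0, 0], 1], [[0, 0, 0], [-28, -26, 4], 1], [[0, 0, 0], [-28, -26, 4], 1], [[0, 0, 0], [-28, -26, 4], 1], [[0, 0, 0], [-28, -26, 4], 1], [[0, 0, 0], [-28, -26, 4], 1], [[0, 0, 0], [-28, -26, 4], 1], [[0, 0, 0], [-28, -26, 4], 1], [[0, 0, 0], [-28, -26, 4], 1], [[0, 0, 0], [-28, -26, 4], 1]]}}

```text
t: 1.1
tcp_pos: [0.4605, 0.3538, 0.1756]
tool_rot: [0.0, 1.0, -0.0, -0.0]
force: [0.7, -0.1, -0.0]
finger_gap: 0.007
gripper_force: 0.0
```

{"api": "play_rows", "payload": {"rows": [[[0, 0, 0], [-28, -26, 4], 1], [[0, 0, 0], [-28, -26, 4], 1], [[0, 0, 0], [-28, -26, 4], 1], [[0, 0, 0], [-28, -26, 4], 1], [[0, 0, 0], [-28, -26, 4], 1], [[0, 0, 0], [0, 0, 0], 1], [[0, 0, 0], [0, 0, 0], 1]]}}

```text
t: 1.68
tcp_pos: [0.6008, 0.2233, 0.1551]
tool_rot: [0.002, 1.0, -0.0, -0.001]
force: [0.1, 1.0, -0.1]
finger_gap: -0.0
gripper_force: 0.0
```

{"api": "play_rows", "payload": {"rows": [[[0, 0, 0], [0, 0, 15], 1], [[0, 0, 0], [0, 0, 15], 1], [[0, 0, 0], [0, 0, 15], 1], [[0, 0, 0], [0, 0, 15], 1], [[0, 0, 0], [0, 0, 0], 1], [[0, 0, 0], [4, 0, 0], 1], [[0, 0, 0], [4, 0, 0], 1], [[0, 0, 0], [4, 0, 0], 1], [[0, 0, 0], [3, 0, 0], 1], [[0, 0, 0], [3, 0, 0], 1], [[0, 0, 0], [3, 0, 0], 1], [[0, 0, 0], [3, 0, 0], 1]]}}

```text
t: 2.68
tcp_pos: [0.5755, 0.2254, 0.0966]
tool_rot: [0.0, 1.0, 0.0, 0.0]
force: [-0.4, -1.6, 0.4]
finger_gap: -0.003
gripper_force: 0.0
```

{"api": "play_rows", "payload": {"rows": [[[0, 0, 0], [3, 0, 0], 1], [[0, 0, 0], [3, 0, 0], 1], [[0, 0, 0], [3, 0, 0], 1], [[0, 0, 0], [3, 0, 0], 1], [[0, 0, 0], [3, 0, 0], 1], [[0, 0, 0], [3, 0, 0], 1]]}}

```text
t: 3.18
tcp_pos: [0.5573, 0.2254, 0.0961]
tool_rot: [0.0, 1.0, -0.0, -0.0]
force: [0.6, 0.7, -0.6]
finger_gap: -0.0
gripper_force: 0.0
```

```bash
cat >> h.py <<'E'
def tube(n='top',f=None):
    c=get_calibration(n); p,d=snapshot(n) if f is None else snap(n,f)
    v,u=np.mgrid[:400,:640]; w=bydepth(c,np.c_[u.ravel(),v.ravel()],d.ravel()).reshape(400,640,3); p=p.astype(int)
    m=(p[...,0]>1.6*p[...,2])&(p[...,0]>1.5*p[...,1])&(d>0)&(w[...,0]>.38)&(w[...,0]<.69)&(w[...,1]>-.12)&(w[...,1]<.29)&(w[...,2]>.07)&(w[...,2]<.13)
    q=w[m]
    for nm,t in(('R',q[:,1]<.04),('L',q[:,1]>.15)):
        k=np.polyfit(q[t][:,1],q[t][:,0],1); e=q[t][:,1]
        print(n,nm,'y',e.min().round(3),e.max().round(3),'slope',k[0].round(3),'x@plate',np.polyval(k,-.005 if nm=='R' else .19).round(4),'ztop out',np.percentile(q[t][abs(e-(e.min() if nm=='R' else e.max()))<.03][:,2],[50,95]).round(3))
E
python3 -c "
from h import *
tube();tube('scene')"
```

```text
top R y -0.069 0.039 slope 0.116 x@plate 0.5404 ztop out [0.106 0.109]
top L y 0.151 0.185 slope 0.076 x@plate 0.5626 ztop out [0.105 0.108]
scene R y -0.071 0.039 slope 0.123 x@plate 0.5437 ztop out [0.106 0.108]
scene L y 0.151 0.255 slope 0.119 x@plate 0.567 ztop out [0.106 0.108]
```

```bash
python3 -c "
from h import *
p,d=snap('scene','s1.png'); p=cv2.imread('pics/s1.png')
cv2.imwrite('pics/s1c.png',cv2.convertScaleAbs(cv2.resize(p[80:260,230:430],None,fx=3,fy=3,interpolation=cv2.INTER_CUBIC),alpha=1.6))"
```

```text
(no output)
```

View pics/s1c.png

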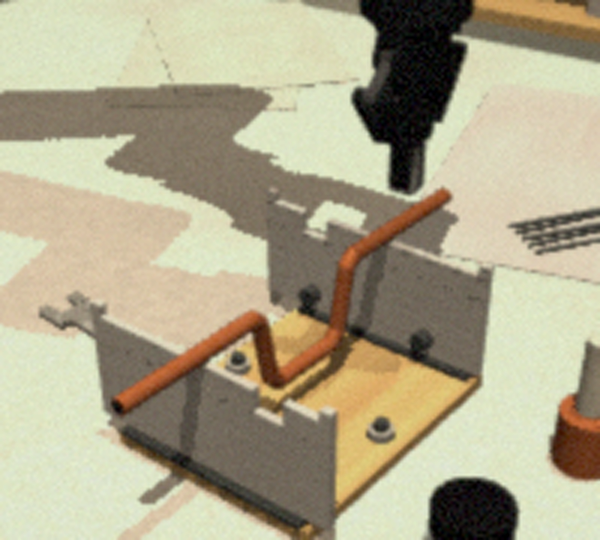

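```bash
python3 -c "
from h import *
c=get_calibration('scene'); z=np.load('pics/s1.png.npz'); d=z['d']
uv=[[u,v] for v in (120,128,134,138,141,144) for u in (360,364,368)]
print(np.c_[uv,bydepth(c,uv,[d[v,u] for u,v in uv])].round(3))
print(sense()['tcp_pos'],sense()['tool_rot'])"
```

```text
[[3.60e+02 1.20e+02 5.68e-01 1.76e-01 1.90e-01]
 [3.64e+02 1.20e+02 5.69e-01 1.92e-01 1.84e-01]
 [3.68e+02 1.20e+02 5.69e-01 2.10e-01 1.77e-01]
 [3.60e+02 1.28e+02 5.50e-01 2.12e-01 1.55e-01]
 [3.64e+02 1.28e+02 5.67e-01 1.97e-01 1.65e-01]
 [3.68e+02 1.28e+02 5.69e-01 2.11e-01 1.60e-01]
 [3.60e+02 1.34e+02 5.51e-01 2.12e-01 1.41e-01]
 [3.64e+02 1.34e+02 5.58e-01 2.16e-01 1.42e-01]
 [3.68e+02 1.34e+02 5.66e-01 2.19e-01 1.42e-01]
 [3.60e+02 1.38e+02 5.51e-01 2.12e-01 1.32e-01]
 [3.64e+02 1.38e+02 5.60e-01 2.13e-01 1.34e-01]
 [3.68e+02 1.38e+02 5.66e-01 2.21e-01 1.32e-01]
 [3.60e+02 1.41e+02 5.51e-01 2.13e-01 1.25e-01]
 [3.64e+02 1.41e+02 5.61e-01 2.13e-01 1.27e-01]
 [3.68e+02 1.41e+02 5.67e-01 2.19e-01 1.27e-01]
 [3.60e+02 1.44e+02 4.45e-01 4.20e-01 1.00e-03]
 [3.64e+02 1.44e+02 5.58e-01 2.19e-01 1.17e-01]
 [3.68e+02 1.44e+02 4.64e-01 4.34e-01 0.00e+00]]
[0.55735769 0.22541883 0.09610001] [ 3.45403499e-05  9.99999995e-01 -1.77819727e-05 -8.65751269e-05]
```

{"api": "play_rows", "payload": {"rows": [[[0, 0, 0], [-15, 0, 0], 1], [[0, 0, 0], [-15, 0, 0], 1], [[0, 0, 0], [-15, 0, 0], 1], [[0, 0, 0], [0, 0, 10], 1], [[0, 0, 0], [0, 0, 10], 1], [[0, 0, 0], [0, 0, 11], 1], [[0, 0, 0], [0, 0, 0], 1], [[0, 0, 0], [4, 0, 0], 1], [[0, 0, 0], [4, 0, 0], 1], [[0, 0, 0], [4, 0, 0], 1], [[0, 0, 0], [3, 0, 0], 1], [[0, 0, 0], [3, 0, 0], 1]]}}

```text
t: 4.33
tcp_pos: [0.5845, 0.2256, 0.0658]
tool_rot: [0.0, 1.0, 0.0, 0.001]
force: [1.0, 0.0, 0.1]
finger_gap: 0.0
gripper_force: 0.3
```

{"api": "play_rows", "payload": {"rows": [[[0, 0, 0], [3, 0, 0], 1], [[0, 0, 0], [3, 0, 0], 1], [[0, 0, 0], [3, 0, 0], 1], [[0, 0, 0], [3, 0, 0], 1]]}}

```text
t: 4.67
tcp_pos: [0.5726, 0.2255, 0.0653]
tool_rot: [0.0, 1.0, 0.0, 0.0]
force: [0.8, 1.4, 0.4]
finger_gap: 0.0
gripper_force: 0.4
```

```bash
python3 -c "
from h import *
tube('scene','s2.png');tube()
c=get_calibration('scene'); z=np.load('pics/s2.png.npz'); d=z['d'];p=z['p']
v,u=np.mgrid[:400,:640]; w=bydepth(c,np.c_[u.ravel(),v.ravel()],d.ravel()).reshape(400,640,3)
m=(p.max(2)<70)&(d>0)&(abs(w[...,0]-.575)<.03)&(abs(w[...,1]-.215)<.012)
print(np.sort(w[m][:,2])[:20:3])
"
```

```text
scene R y -0.072 0.04 slope 0.065 x@plate 0.5433 ztop out [0.106 0.108]
scene L y 0.151 0.226 slope 0.162 x@plate 0.5579 ztop out [0.107 0.114]
top R y -0.069 0.039 slope 0.054 x@plate 0.5403 ztop out [0.106 0.109]
top L y 0.15 0.207 slope 0.04 x@plate 0.5512 ztop out [0.105 0.109]
[0.08592185 0.08665734 0.0869334  0.08793268 0.08896219 0.09021354
 0.09147339]
```

{"api": "play_rows", "payload": {"rows": [[[0, 0, 0], [3, 0, 0], 1], [[0, 0, 0], [3, 0, 0], 1], [[0, 0, 0], [3, 0, 0], 1], [[0, 0, 0], [3, 0, 0], 1], [[0, 0, 0], [3, 0, 0], 1], [[0, 0, 0], [3, 0, 0], 1], [[0, 0, 0], [3, 0, 0], 1], [[0, 0, 0], [3, 0, 0], 1], [[0, 0, 0], [3, 0, 0], 1], [[0, 0, 0], [3, 0, 0], 1], [[0, 0, 0], [3, 0, 0], 1], [[0, 0, 0], [3, 0, 0], 1]]}}

```text
t: 5.77
tcp_pos: [0.5363, 0.2252, 0.0651]
tool_rot: [0.0, 1.0, -0.0, -0.0]
force: [1.2, -0.0, 0.7]
finger_gap: -0.002
gripper_force: 0.3
```

```bash
python3 -c "
from h import *
tube('scene','s3.png');tube()"
```

```text
scene R y -0.071 0.04 slope -0.091 x@plate 0.5436 ztop out [0.106 0.108]
scene L y 0.15 0.227 slope -0.018 x@plate 0.5271 ztop out [0.107 0.117]
top R y -0.069 0.039 slope -0.1 x@plate 0.5409 ztop out [0.106 0.109]
top L y 0.151 0.207 slope -0.127 x@plate 0.5203 ztop out [0.106 0.108]
```

{"api": "play_rows", "payload": {"rows": [[[0, 0, 0], [2, 0, 0], 1], [[0, 0, 0], [2, 0, 0], 1], [[0, 0, 0], [2, 0, 0], 1], [[0, 0, 0], [2, 0, 0], 1], [[0, 0, 0], [2, 0, 0], 1], [[0, 0, 0], [2, 0, 0], 1], [[0, 0, 0], [0, 0, 0], 1]]}}

```text
t: 6.45
tcp_pos: [0.5236, 0.2254, 0.065]
tool_rot: [0.0, 1.0, -0.0, -0.001]
force: [0.7, -0.7, -0.8]
finger_gap: -0.0
gripper_force: 0.0
```

```bash
python3 -c "
from h import *
tube('scene','s4.png');tube()"
```

```text
scene R y -0.071 0.039 slope -0.15 x@plate 0.5435 ztop out [0.107 0.109]
scene L y 0.151 0.232 slope -0.083 x@plate 0.5146 ztop out [0.106 0.117]
top R y -0.069 0.039 slope -0.156 x@plate 0.5409 ztop out [0.106 0.108]
top L y 0.15 0.207 slope -0.177 x@plate 0.5098 ztop out [0.105 0.108]
```

{"api": "play_rows", "payload": {"rows": [[[0, 0, 0], [2, 0, 0], 1], [[0, 0, 0], [1.5, 0, 0], 1], [[0, 0, 0], [0, 0, 0], 1]]}}

```text
t: 6.8
tcp_pos: [0.5205, 0.2254, 0.065]
tool_rot: [0.0, 1.0, -0.0, -0.0]
force: [0.7, 0.3, 0.1]
finger_gap: 0.001
gripper_force: 0.0
```

```bash
python3 -c "
from h import *
tube('scene');tube()"
```

```text
scene R y -0.069 0.04 slope -0.182 x@plate 0.5443 ztop out [0.111 0.113]
scene L y 0.15 0.241 slope -0.145 x@plate 0.5094 ztop out [0.089 0.113]
top R y -0.066 0.038 slope -0.191 x@plate 0.5419 ztop out [0.11  0.113]
top L y 0.15 0.209 slope -0.203 x@plate 0.5049 ztop out [0.09  0.094]
```

{"api": "play_rows", "payload": {"rows": [[[0, 0, 0], [1.5, 0, 0], 1], [[0, 0, 0], [1.5, 0, 0], 1], [[0, 0, 0], [0, 0, 0], 1]]}}

```text
t: 7.15
tcp_pos: [0.5176, 0.2254, 0.065]
tool_rot: [0.0, 1.0, -0.0, -0.0]
force: [0.5, 0.5, -0.6]
finger_gap: 0.003
gripper_force: 0.0
```

```bash
python3 -c "
from h import *
tube('scene');tube()"
```

```text
scene R y -0.069 0.04 slope -0.178 x@plate 0.544 ztop out [0.11  0.113]
scene L y 0.15 0.23 slope -0.114 x@plate 0.5091 ztop out [0.09 0.11]
top R y -0.066 0.038 slope -0.188 x@plate 0.5414 ztop out [0.11  0.113]
top L y 0.15 0.209 slope -0.213 x@plate 0.5042 ztop out [0.09  0.093]
```

{"api": "play_rows", "payload": {"rows": [[[0, 0, 0], [-10, 0, 0], 1], [[0, 0, 0], [-10, 0, 0], 1], [[0, 0, 0], [0, 0, -35], 1], [[0, 0, 0], [0, 0, -35], 1], [[0, 0, 0], [5, -33, 0], 1], [[0, 0, 0], [5, -33, 0], 1], [[0, 0, 0], [5, -33, 0], 1], [[0, 0, 0], [5, -33, 0], 1], [[0, 0, 0], [2, -33, 0], 1], [[0, 0, 0], [0, -33, 0], 1], [[0, 0, 0], [0, -33, 0], 1], [[0, 0, 0], [0, -34, 0], 1]]}}

```text
t: 8.25
tcp_pos: [0.5174, -0.0419, 0.1355]
tool_rot: [0.0, 1.0, -0.0, 0.001]
force: [0.8, 0.1, 1.3]
finger_gap: -0.001
gripper_force: 0.0
```

```bash
python3 -c "
from h import *
print(sense()['tcp_pos'],sense()['tool_rot'])
tube('scene');tube()"
```

```text
[ 0.5174061  -0.04186705  0.13551466] [ 2.00982933e-04  9.99999484e-01 -2.73804693e-04  9.57108316e-04]
scene R y -0.07 0.039 slope -0.177 x@plate 0.5443 ztop out [0.11  0.113]
scene L y 0.15 0.253 slope -0.191 x@plate 0.5073 ztop out [0.087 0.089]
top R y 0.011 0.038 slope -0.21 x@plate 0.5423 ztop out [0.104 0.107]
top L y 0.15 0.256 slope -0.186 x@plate 0.5049 ztop out [0.086 0.09 ]
```

{"api": "play_rows", "payload": {"rows": [[[0, 0, 0], [0, 0, 23], 1], [[0, 0, 0], [0, 0, 23], 1], [[0, 0, 0], [0, 0, 24], 1], [[0, 0, 0], [0, 0, 0], 1], [[0, 0, 0], [-3, 0, 0], 1], [[0, 0, 0], [-3, 0, 0], 1], [[0, 0, 0], [-3, 0, 0], 1], [[0, 0, 0], [-3, 0, 0], 1], [[0, 0, 0], [-3, 0, 0], 1], [[0, 0, 0], [-3, 0, 0], 1], [[0, 0, 0], [-3, 0, 0], 1], [[0, 0, 0], [-3, 0, 0], 1]]}}

```text
t: 9.35
tcp_pos: [0.5402, -0.0395, 0.0653]
tool_rot: [0.0, 1.0, 0.0, -0.0]
force: [0.1, -0.5, 0.9]
finger_gap: 0.0
gripper_force: 0.3
```

```bash
python3 -c "
from h import *
tube('scene');tube()"
```

```text
scene R y -0.068 0.04 slope -0.186 x@plate 0.5519 ztop out [0.11  0.113]
scene L y 0.15 0.25 slope -0.235 x@plate 0.5076 ztop out [0.087 0.09 ]
top R y 0.029 0.039 slope -0.438 x@plate 0.5593 ztop out [0.103 0.105]
top L y 0.15 0.166 slope -0.03 x@plate 0.5143 ztop out [0.093 0.096]
```

{"api": "play_rows", "payload": {"rows": [[[0, 0, 0], [-3, 0, 0], 1], [[0, 0, 0], [-3, 0, 0], 1], [[0, 0, 0], [-3, 0, 0], 1], [[0, 0, 0], [-3, 0, 0], 1], [[0, 0, 0], [-3, 0, 0], 1], [[0, 0, 0], [-3, 0, 0], 1], [[0, 0, 0], [-3, 0, 0], 1], [[0, 0, 0], [-3, 0, 0], 1], [[0, 0, 0], [-3, 0, 0], 1], [[0, 0, 0], [-3, 0, 0], 1]]}}

```text
t: 10.28
tcp_pos: [0.5703, -0.0396, 0.0651]
tool_rot: [0.0, 1.0, 0.0, -0.0]
force: [-0.6, 0.2, 0.8]
finger_gap: -0.001
gripper_force: 0.2
```

```bash
python3 -c "
from h import *
tube('scene');tube()"
```

```text
scene R y -0.059 0.04 slope -0.315 x@plate 0.578 ztop out [0.109 0.112]
scene L y 0.15 0.249 slope -0.367 x@plate 0.5074 ztop out [0.088 0.09 ]
top R y 0.035 0.039 slope -1.023 x@plate 0.6062 ztop out [0.102 0.104]Traceback (most recent call last):
  File "<string>", line 3, in <module>
    tube('scene');tube()
                  ~~~~^^
  File "h.py", line 27, in tube
    k=np.polyfit(q[t][:,1],q[t][:,0],1); e=q[t][:,1]
    raise TypeError("expected non-empty vector for x")
TypeError: expected non-empty vector for x
```

{"api": "play_rows", "payload": {"rows": [[[0, 0, 0], [-2, 0, 0], 1], [[0, 0, 0], [-2, 0, 0], 1], [[0, 0, 0], [-2, 0, 0], 1], [[0, 0, 0], [-2, 0, 0], 1], [[0, 0, 0], [-2, 0, 0], 1], [[0, 0, 0], [0, 0, 0], 1]]}}

```text
t: 10.88
tcp_pos: [0.5809, -0.0398, 0.0652]
tool_rot: [0.0, 1.0, -0.0, 0.001]
force: [-0.1, -0.5, 1.1]
finger_gap: 0.004
gripper_force: 0.0
```

```bash
python3 -c "
from h import *
tube('scene')"
```

```text
scene R y -0.055 0.04 slope -0.353 x@plate 0.5873 ztop out [0.107 0.11 ]
scene L y 0.151 0.248 slope -0.418 x@plate 0.5071 ztop out [0.089 0.09 ]
```

{"api": "play_rows", "payload": {"rows": [[[0, 0, 0], [-1.5, 0, 0], 1], [[0, 0, 0], [-1.5, 0, 0], 1], [[0, 0, 0], [0, 0, 0], 1]]}}

```text
t: 11.18
tcp_pos: [0.5836, -0.0397, 0.0652]
tool_rot: [0.0, 1.0, -0.0, 0.0]
force: [-0.0, 0.0, -0.9]
finger_gap: -0.001
gripper_force: 0.0
```

```bash
python3 -c "
from h import *
tube('scene')"
```

```text
scene R y -0.054 0.039 slope -0.371 x@plate 0.5916 ztop out [0.091 0.115]
scene L y 0.15 0.246 slope -0.449 x@plate 0.5063 ztop out [0.092 0.093]
```

{"api": "play_rows", "payload": {"rows": [[[0, 0, 0], [7, 0, 0], 1], [[0, 0, 0], [10, 0, 0], 1], [[0, 0, 0], [10, 0, 0], 1], [[0, 0, 0], [0, 0, -30], 1], [[0, 0, 0], [0, 0, -35], 1], [[0, 0, 0], [0, 0, -35], 1], [[0, 0, 0], [0, -30, 0], 1], [[0, 0, 0], [0, -40, 0], 1], [[0, 0, 0], [0, -40, 0], 1], [[0, 0, 0], [0, 0, 0], 1], [[0, 0, 0], [0, 0, 0], 1]]}}

```text
t: 12.15
tcp_pos: [0.5554, -0.1517, 0.1651]
tool_rot: [0.002, 1.0, 0.0, -0.0]
force: [-0.6, 0.6, -0.5]
finger_gap: 0.007
gripper_force: 0.0
```

```bash
python3 -c "
from h import *
tube('scene','s9.png')
try: tube()
except Exception as e: print(e)
p=cv2.imread('pics/s9.png')
cv2.imwrite('pics/s9c.png',cv2.convertScaleAbs(cv2.resize(p[80:260,230:430],None,fx=3,fy=3,interpolation=cv2.INTER_CUBIC),alpha=1.6))"
```

```text
scene R y -0.054 0.04 slope -0.435 x@plate 0.5929 ztop out [0.091 0.092]
scene L y 0.15 0.249 slope -0.441 x@plate 0.5065 ztop out [0.091 0.092]
top R y -0.052 0.039 slope -0.43 x@plate 0.5912 ztop out [0.09  0.094]
top L y 0.151 0.252 slope -0.441 x@plate 0.5053 ztop out [0.089 0.093]
```

View pics/s9c.png

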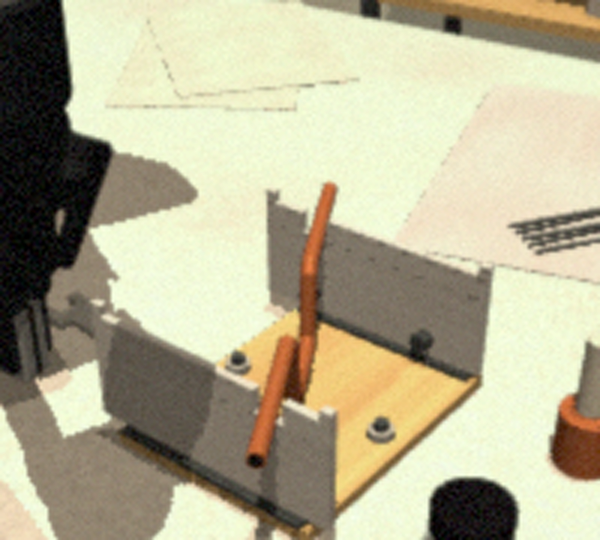

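The picture shows the tube seated in both notches: the near one around crop pixel (275, 390) and the far one around (310, 235). Its top is at about 91 mm at both ends, so it lies level. The gripper is clear of everything.

```bash
python3 -c "
from station import *
print(sign_off())"
```

```text
the job is handed in; nothing more can be done
None
```

The tube lies level in both notches (top about 91 mm above the bench at each end), the arm was clear of everything, and the job was handed in at about 12 s; plate shift was not measured at the end, but no push reading passed about 2 N.

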